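Shut down the paper shredder and hang up the hearing protectors

ROBOT

A 6-joint arm with a two-finger parallel gripper is mounted at the origin on the work surface. World frame = base frame: x ahead of the robot, y to its left, z up, the work surface at z = 0. Lengths are in m, angles in rad, forces in N, time in s.
With the tool pointing down it reaches from about 0.275 to 0.85 m from the base axis. Payload 19 kg.
Tool frame: the origin (TCP) lies at the very end of the fingers, on their centre line; the grasp point (between the pads) lies 19 mm behind it; z points along the fingers, y is the line along which they close (so a half turn about z gives the same grasp; the last joint's range is limited). The gripper opens to 85 mm and grips with 20 to 120 N. Pads are 22 mm wide; open, the fingers measure 114 mm over their backs; the gripper's body (76 mm by 85 mm) begins 54 mm behind the grasp point. The pads swing forward as they close: fully open they stand 13 mm farther back than shut.
Start: joints at [1.167, 0.15, 1.437, -0, 1.554, -0.134], TCP at [0.153, 0.554, 0.231] pointing down, gripper open.
Joint ranges: [-2.8, 2.8], [-0.68, 2.1], [0.12, 2.68], [-1.39, 4.53], [0.16, 2.79], [-2.81, 2.81]. Speed limits (rad/s): [1.89, 1.89, 2.22, 3.01, 3.01, 3.01].

INTERFACE

Orientations are given as [roll, pitch, yaw] about the fixed x, y, z axes, in that order (R = Rz(yaw) Ry(pitch) Rx(roll)).
In Python, from bench import * gives the robot as it stands.
- The arm moves only by the shell command python3 -m handwheel 'ROWS' [FORCE]. ROWS is text: rows parted by semicolons, each of 5 numbers parted by spaces: the opening, from 0 (shut) to 1 (fully open), then the shift along the tool's x, y, z as a fraction of full scale, then the turn about the tool's z as a fraction of full scale. In form: gripper x y z turn; .... A call has 1 to 20 rows; each row is the pose to reach, as a shift and turn from the pose commanded when the call began, along the tool's axes at that moment, turning the shorter way round; what a row does not reach only later rows make up. Full scale, the value 1, is 0.25 m for a shift and 180 degrees for a turn. A row lasts 1/12 s, in which the tool goes at most 41.7 mm and 7.16 degrees, less where a joint would pass 70% of its speed; a pose out of reach is approached as far as the arm can. A call with a number of a shift or a turn outside -1 to 1 is refused whole. A call with a gripper value outside its range is refused whole. The fingers move at their own pace and stop on an object; FORCE is the grip in N (left out, the last holds). Time passes only in rows, so rows that repeat a pose let the fingers close. It gives the time, the measured TCP pose, the force, the opening and the grip force at its end, in the units of the state.
- get_state(): the state, without advancing time (a new reading comes with each control period).
- snapshot(name): name is "side" or "top" or "wrist"; returns (picture, depth): 480x640x3 uint8, blue, green, red; 480x640 float32, m along the optical axis (not along the pixel's ray), 0 where there is no reading.
- get_calibration(name): a dict with "mtx" (3x3 intrinsics, pixels), "extrinsics" (4x4, takes a point from camera to world coordinates); the wrist camera has in their place "mount" (4x4, takes a point from camera to tool coordinates, whose origin is the TCP and whose axes are the flange's). Camera axes: x right, y down, z forward; pixel columns grow to the right and rows downward; lengths in m; the calibration is good to about 2 mm. A picture is of the moment at which its call begins: read the wrist's pose just before it. get_calibration takes no time and is no camera call.
- hand_in(): hands the job in; it is judged then, once.
The state is a dict: "t": time; "q": joint angles; "qd": joint speeds; "joint_efforts": joint torques, N m; "tool_pos": TCP position; "tool_rot": TCP orientation; "contact_force": force on the tool from outside, world axes, zero at the start; "ft_torque": the same for the moment, N m; "width": finger opening in m; "finger_force": force on a finger pad.
Only numpy, scipy, OpenCV 4.12 (cv2) and the standard library are available. Lean on these libraries where they do the work, as an engineer would, in place of code of your own. Each camera call takes 0.05 s, during which the arm holds its last target. There are 200 camera calls.

TASK

Shredding is finished: at the yellow isolator box first draw the green safety catch right back, then push the red-balled lever over to off. Once it is off, and not before, push the shredder's bin door shut until its catch snaps in, and hang every hearing protector that is out on the bench over the rail, crown across the bar and a cup on each side, left hanging straight and still; these may be done in any order. Leave the catch drawn back and the lever off, and leave the drink, the tape and the scissors alone.

Things in the scene. Friction and masses are not known exactly. Their poses are not given: they have to be found in the camera images.
- isolator: yellow isolator box of the shredder, fixed to the bench, 120 (x) x 180 (y) x 60 mm tall; origin: centre of its underside. On its top, 55 mm to +y of its middle, is the pivot of the steel switch lever with a red ball; to -y of that is the safety catch with a green grip
- catch (a joint): safety catch, a bolt that slides on top of the isolator box along the box's -y; m: 0 = home, its steel bolt stands in front of (on the +x side of) the lever and blocks it; 0.035 = fully drawn back, the lever is free. It stays where it is left (2 N slides it)
- catch_top (a point): middle of the top of the catch's green grip, 107 mm above the bench; the grip is an upright block 26 (box x) x 22 (box y) mm, 45 mm tall (pinch it from above across the box's x, with the fingertips 20 mm below its top) and moves with the catch
- switch (a joint): switch lever on the isolator box, 90 mm from pivot to ball centre, turns about the box's y; rad: 0 = ON, leaning towards the box's -x; 1.1 = OFF, over to the box's +x as far as it goes (1.0 and more is off). It stays where it is left; about 1.5 N at the ball moves it. The catch must be drawn back first
- switch_tip (a point): centre of the lever's red ball, 30 mm across, on a 14 mm rod; its pivot lies at (0, 55, 60) mm in the isolator's frame. Start: about 137 mm above the bench, 47 mm to the box's -x of the pivot
- shredder: grey benchtop paper shredder, fixed, 220 deep (x) x 260 wide (y) x 220 mm tall; origin on the bench in the middle of its front edge; the front faces its own -x; the white door of the shred bin covers the front up to 190 mm above the bench, and above that the shredder's own 30 mm thick top is flush with the cabinet front
- door (a joint): shred-bin door, upright hinge at its right-hand (-y) edge as seen by the robot; rad: 0 = shut against the cabinet, grows as it swings open towards the robot. A sprung ball catch resists from 0.10 rad on (about 6 N at the free edge); past 0.04 rad it snaps in and holds the door at 0
- door_hinge (a point): top of the door's hinge line, 190 mm above the bench, in the plane of the cabinet front
- door_edge (a point): point on the door's outer face near its free edge, at the door's top edge (190 mm above the bench), 225 mm out from the hinge line and 16 mm in front of it; the door reaches 31 mm farther out. Site and body axes turn with the door: x points into the cabinet when shut. Push the door here, from outside; it is 185 mm tall and 15 mm thick
- rail: fixed steel hanging rail: a horizontal bar 18 mm thick, 430 mm long along the body's y, its axis 146 mm above the bench (top 155 mm), between two 20 mm end posts 210 mm tall at y = +-215 mm; origin: on the bench under the bar's middle. Room for four protectors 90 mm apart, at y = +-45 and +-135 mm
- rail_mid (a point): middle of the bar, on its axis, 146 mm above the bench; y along the bar
- muffs1: hearing protector, red cups (may be absent): rigid arch standing on two cups, 0.26 kg, 148 (x, cup to cup) x 66 (y) x 146 mm tall; origin: between the cups' undersides, z up. Padded crown mid-arch, 36 mm wide (y), top at 146 mm, underside at 126 mm: grip it from above across y, fingertips no deeper than its underside. Cups 40 mm thick, 80 mm tall, 68 mm apart. Hangs with its y along the bar
- muffs1_saddle (a point): middle of the underside of the crown of muffs1, 126 mm above its origin; the underside is an inverted V (24 degrees each side) that seats on the bar, this point about 10 mm above the bar's axis
- muffs2: hearing protector, yellow cups (may be absent): rigid arch standing on two cups, 0.26 kg, 148 (x, cup to cup) x 66 (y) x 146 mm tall; origin: between the cups' undersides, z up. Padded crown mid-arch, 36 mm wide (y), top at 146 mm, underside at 126 mm: grip it from above across y, fingertips no deeper than its underside. Cups 40 mm thick, 80 mm tall, 68 mm apart. Hangs with its y along the bar
- muffs2_saddle (a point): middle of the underside of the crown of muffs2, 126 mm above its origin; the underside is an inverted V (24 degrees each side) that seats on the bar, this point about 10 mm above the bar's axis
- muffs3: hearing protector, green cups (may be absent): rigid arch standing on two cups, 0.26 kg, 148 (x, cup to cup) x 66 (y) x 146 mm tall; origin: between the cups' undersides, z up. Padded crown mid-arch, 36 mm wide (y), top at 146 mm, underside at 126 mm: grip it from above across y, fingertips no deeper than its underside. Cups 40 mm thick, 80 mm tall, 68 mm apart. Hangs with its y along the bar
- muffs3_saddle (a point): middle of the underside of the crown of muffs3, 126 mm above its origin; the underside is an inverted V (24 degrees each side) that seats on the bar, this point about 10 mm above the bar's axis
- muffs4: hearing protector, blue cups (may be absent): rigid arch standing on two cups, 0.26 kg, 148 (x, cup to cup) x 66 (y) x 146 mm tall; origin: between the cups' undersides, z up. Padded crown mid-arch, 36 mm wide (y), top at 146 mm, underside at 126 mm: grip it from above across y, fingertips no deeper than its underside. Cups 40 mm thick, 80 mm tall, 68 mm apart. Hangs with its y along the bar
- muffs4_saddle (a point): middle of the underside of the crown of muffs4, 126 mm above its origin; the underside is an inverted V (24 degrees each side) that seats on the bar, this point about 10 mm above the bar's axis
- drink: orange drink bottle, 66 mm wide, 200 mm tall; a bystander; origin at its foot
- tape: roll of pink tape lying flat, 84 mm wide, 36 mm tall; a bystander; origin at its underside
- scissors: green-handled scissors lying flat, 170 mm long, 12 mm tall; a bystander; origin near the pivot
Things that resemble listed ones, but are neither listed nor needed, are in the scene too. Leave any pink look-alike of the muffs4 alone.

How it is judged:
On the way, in this order (a step that is already met when the one before it is completed fails the run):
1. the safety catch is drawn back while the lever is still on (value of joint catch above 0.027 m and value of joint switch below 0.4 rad), for 0.1 s.
2. the lever is pushed over to off (value of joint switch above 0.95 rad and value of joint catch above 0.027 m), for 0.2 s.
3. the bin door is shut on its catch (value of joint door below 0.03 rad), for 0.2 s.
At the end, for the whole second after the job is handed in: every protector present hangs still: crown underside centre within 16 mm of the bar axis sideways, 1 to 22 mm above it, within 190 mm of the bar's middle, tilt < 0.25 rad, its y within 0.35 rad of the bar; catch >= 0.027 m, lever >= 0.95 rad, door < 0.03 rad (all of step 2 and x of muffs1_saddle in the frame of rail_mid between -0.016 and 0.016 m and y of muffs1_saddle in the frame of rail_mid between -0.19 and 0.19 m and z of muffs1_saddle in the frame of rail_mid between 0.001 and 0.022 m and angle between each of muffs1, muffs2, muffs3, muffs4's own z axis and vertical below 0.25 rad and angle between the y axis of each of muffs1, muffs2, muffs3, muffs4 and the y axis of rail, either way round below 0.35 rad and linear speed of each of muffs1, muffs2, muffs3, muffs4 below 0.05 m/s and x of muffs2_saddle in the frame of rail_mid between -0.016 and 0.016 m and y of muffs2_saddle in the frame of rail_mid between -0.19 and 0.19 m and z of muffs2_saddle in the frame of rail_mid between 0.001 and 0.022 m and x of muffs3_saddle in the frame of rail_mid between -0.016 and 0.016 m and y of muffs3_saddle in the frame of rail_mid between -0.19 and 0.19 m and z of muffs3_saddle in the frame of rail_mid between 0.001 and 0.022 m and x of muffs4_saddle in the frame of rail_mid between -0.016 and 0.016 m and y of muffs4_saddle in the frame of rail_mid between -0.19 and 0.19 m and z of muffs4_saddle in the frame of rail_mid between 0.001 and 0.022 m and value of joint door below 0.03 rad); the robot touches nothing.
It fails at once if the lever is forced past the catch that is not drawn back (value of joint switch above 0.6 rad and value of joint catch below 0.02 m).
It fails at once if a protector is lifted before the lever is off (value of joint switch below 0.9 rad and height (world z) of any of muffs1, muffs2, muffs3, muffs4 above 0.05 m).
It fails at once if the drink, the tape or the scissors are disturbed (distance of any of drink, tape, scissors from where it was at the start of the episode above 0.03 m or angle between drink's own z axis and vertical above 0.5 rad).
Of muffs1, muffs2, muffs3, muffs4 only 3 to 4 are there at a start; the rules pass over those that are not, and their reading is None.
At some moment in a run one of muffs1, muffs2, muffs3, muffs4 may be knocked a few centimetres aside while the robot is not near it.
It also fails if it takes over 208 s, if anything falls off the work surface, if the arm or the gripper's body presses on something with over 40 N, if the wrist force passes 120 N, or if a joint passes its speed limit or range.

## Working session

There is one attempt and no reset: what is moved stays moved. The work goes in short steps, Python scripts to look and compute and a shell command to move; the robot and the scene stay as the last step left them, time stands still between calls to the robot, and variables do not carry over. Pictures are saved under pics/ and viewed, at most 14 in all, crops included, and the job is handed in when it is done.

```bash
ls; mkdir -p pics
python3 - <<'E'
from bench import *
import cv2,numpy as np
s=get_state();print({k:np.round(v,3) for k,v in s.items()})
for n in("side","top"):
    im,d=snapshot(n);cv2.imwrite(f"pics/{n}0.png",im);np.save(f"pics/{n}0.npy",d)
    c=get_calibration(n);print(n,np.round(c["mtx"],1).tolist(),np.round(c["extrinsics"],3).tolist())
print(get_calibration("wrist"))
E
```

```text
pics
{'t': np.float64(0.0), 'q': array([ 1.167,  0.151,  1.438,  0.   ,  1.554, -0.134]), 'qd': array([-0.001,  0.001, -0.001, -0.001,  0.003, -0.002]), 'joint_efforts': array([-0.0000e+00, -7.1307e+01, -5.7085e+01, -0.0000e+00,  9.0000e-03,
       -0.0000e+00]), 'tool_pos': array([0.153, 0.554, 0.231]), 'tool_rot': array([-3.14 , -0.   ,  2.872]), 'contact_force': array([-0.329, -0.096, -0.065]), 'ft_torque': array([-0.034, -0.029, -0.005]), 'finger_force': np.float64(0.0), 'width': np.float64(0.086)}
side [[502.2, 0.0, 319.1], [0.0, 502.2, 237.2], [0.0, 0.0, 1.0]] [[0.995, -0.075, 0.066, 0.441], [-0.1, -0.757, 0.646, -0.742], [0.002, -0.649, -0.761, 1.024], [0.0, 0.0, 0.0, 1.0]]
top [[618.6, 0.0, 324.5], [0.0, 618.6, 243.2], [0.0, 0.0, 1.0]] [[-0.063, -0.974, 0.22, 0.148], [-0.998, 0.061, -0.015, 0.027], [0.001, -0.22, -0.975, 1.818], [0.0, 0.0, 0.0, 1.0]]
{'mtx': array([[359.15367608,   0.        , 319.43095965],
       [  0.        , 359.15367608, 242.15639148],
       [  0.        ,   0.        ,   1.        ]]), 'mount': array([[ 3.16950384e-04, -9.60460621e-01, -2.78415689e-01,
         7.19320628e-02],
       [ 9.99999944e-01,  3.33318963e-04, -1.14554275e-05,
         3.84798730e-04],
       [ 1.03803716e-04, -2.78415670e-01,  9.60460673e-01,
        -1.42999435e-01],
       [ 0.00000000e+00,  0.00000000e+00,  0.00000000e+00,
         1.00000000e+00]])}
```

View pics/top0.png

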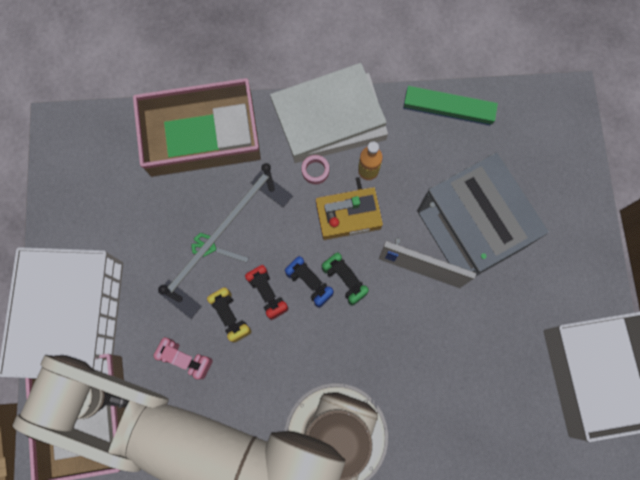

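View pics/side0.png

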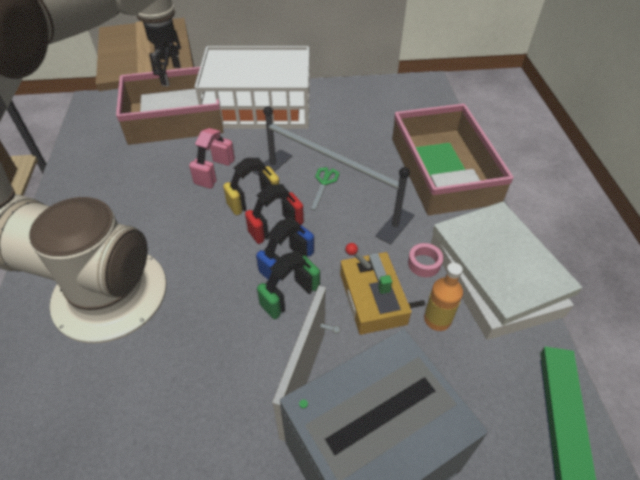

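Top view: isolator at (350,212) with its ball at (334,222) and grip at (356,201). The muffs are yellow (228,315), red (266,292), blue (309,281) and green (345,278). The rail runs (166,290)-(266,172), the door (386,245)-(473,275). The pink look-alike is at (182,358). The side view agrees.

```bash
cat > h.py <<'E'
from bench import *
import cv2,numpy as np
from scipy.spatial.transform import Rotation as R
def T_of(n):
    c=get_calibration(n)
    if n!="wrist": return c["mtx"],np.array(c["extrinsics"])
    s=get_state();T=np.eye(4);T[:3,:3]=R.from_euler("xyz",s["tool_rot"]).as_matrix();T[:3,3]=s["tool_pos"]
    return c["mtx"],T@c["mount"]
def shot(n,name=None):
    K,T=T_of(n);im,d=snapshot(n)
    if name: cv2.imwrite(f"pics/{name}.png",im)
    return im,d,K,T
def cloud(d,K,T):
    v,u=np.indices(d.shape)
    p=np.stack([(u-K[0,2])/K[0,0]*d,(v-K[1,2])/K[1,1]*d,d],-1)
    return p@T[:3,:3].T+T[:3,3]
def ray(u,v,z,K,T):
    r=T[:3,:3]@np.array([(u-K[0,2])/K[0,0],(v-K[1,2])/K[1,1],1]);o=T[:3,3]
    return o+r*(z-o[2])/r[2]
H={"red":[(0,6),(174,180)],"yellow":[(22,33)],"green":[(50,80)],"blue":[(105,128)]}
def mask(im,c,smin=120,vmin=50):
    h=cv2.cvtColor(im,cv2.COLOR_BGR2HSV);m=0
    for a,b in H[c]: m=m|cv2.inRange(h,(a,smin,vmin),(b,255,255))
    return m
def blobs(m,amin=15):
    n,l,st,ce=cv2.connectedComponentsWithStats(m)
    return [(l==i,st[i,4],ce[i]) for i in range(1,n) if st[i,4]>=amin]
E
cat > m.py <<'E'
import sys;from h import *
np.set_printoptions(precision=3,suppress=True)
for n in("top","side"):
    im,d,K,T=shot(n);P=cloud(d,K,T)
    for c in H:
        for b,a,ce in blobs(mask(im,c)):
            q=P[b&(d>0)]
            if len(q)<5: continue
            print(n,c,a,ce.round(0),"med",np.median(q,0),"lo",np.percentile(q,5,0),"hi",np.percentile(q,95,0))
E
python3 m.py
python3 - <<'E'
from h import *
K,T=T_of("top");P=cloud(np.load("pics/top0.npy"),K,T)
for u,v in [(334,222),(356,201),(166,290),(266,172),(216,231),(386,245),(473,275),(420,258),(228,315),(430,195),(487,270),(492,158)]:print(u,v,P[v,u].round(3))
E
```

```text
top red 72 [334. 222.] med [ 0.584 -0.028  0.15 ] lo [ 0.573 -0.038  0.126] hi [ 0.601 -0.018  0.156]
top red 157 [255. 272.] med [0.467 0.204 0.079] lo [0.447 0.177 0.07 ] hi [0.482 0.227 0.092]
top red 215 [277. 310.] med [0.356 0.145 0.077] lo [0.34  0.122 0.055] hi [0.377 0.174 0.087]
top yellow 69 [370. 173.] med [ 0.747 -0.148  0.066] lo [ 0.744 -0.168  0.044] hi [ 0.751 -0.132  0.091]
top yellow 24 [370. 191.] med [ 0.694 -0.149  0.06 ] lo [ 0.686 -0.156  0.052] hi [ 0.701 -0.129  0.066]
top yellow 25 [357. 194.] med [ 0.687 -0.109  0.06 ] lo [ 0.68  -0.118  0.053] hi [ 0.693 -0.088  0.069]
top yellow 22 [338. 197.] med [ 0.683 -0.047  0.06 ] lo [ 0.675 -0.065  0.055] hi [ 0.69  -0.037  0.064]
top yellow 15 [321. 203.] med [0.666 0.002 0.062] lo [ 0.65  -0.     0.053] hi [0.676 0.008 0.07 ]
top yellow 521 [350. 222.] med [ 0.602 -0.076  0.061] lo [ 0.578 -0.16   0.053] hi [0.633 0.001 0.068]
top yellow 150 [218. 295.] med [0.411 0.309 0.078] lo [0.393 0.285 0.069] hi [0.425 0.335 0.087]
top yellow 210 [239. 333.] med [0.298 0.254 0.077] lo [0.283 0.231 0.057] hi [0.318 0.282 0
[... 2284 characters left out ...]
-0.527  0.058] hi [ 1.003 -0.303  0.064]
side green 29 [303. 403.] med [ 0.449 -0.416  0.224] lo [ 0.446 -0.42   0.222] hi [ 0.452 -0.412  0.226]
side blue 184 [307. 239.] med [0.496 0.064 0.074] lo [0.477 0.058 0.026] hi [0.506 0.09  0.084]
side blue 289 [265. 263.] med [0.386 0.003 0.074] lo [ 0.372 -0.014  0.027] hi [0.407 0.024 0.082]
334 222 [ 0.581 -0.029  0.154]
356 201 [ 0.651 -0.098  0.108]
166 290 [0.411 0.425 0.207]
266 172 [0.722 0.15  0.202]
216 231 [0.575 0.298 0.16 ]
386 245 [ 0.499 -0.163  0.19 ]
473 275 [ 0.402 -0.387  0.193]
420 258 [ 0.458 -0.251  0.191]
228 315 [0.343 0.274 0.142]
430 195 [ 0.628 -0.293  0.203]
487 270 [ 0.445 -0.48  -0.001]
492 158 [ 0.72  -0.472  0.213]
```

```bash
cat > plan.py <<'E'
# plan.py "x y z yaw; ..." : fractions (tool axes) per leg, from the present pose
import sys;from h import *
s=get_state();p=s["tool_pos"].copy();w=s["tool_rot"][2]
for leg in sys.argv[1].split(";"):
    t=[float(a) for a in leg.split()];q=np.array(t[:3]);y=t[3]
    n=int(np.ceil(np.abs(R.from_euler("xyz",[np.pi,0,w]).inv().apply(q-p)).max()/.249)) or 1
    d=R.from_euler("xyz",[np.pi,0,w]).inv().apply(q-p)/.25
    tr=-((y-w+np.pi)%(2*np.pi)-np.pi)/np.pi
    rows=max(np.linalg.norm(q-p)/.0417,abs(tr)*180/7.16)
    print("leg",leg,"->",d.round(3),"turn",round(tr,3),"rows",round(rows,1),"" if n==1 else f"TOO FAR x{n}")
    p,w=q,y
E
python3 plan.py ".20 .45 .36 2.5;.35 .33 .36 2.1;.50 .15 .33 1.69;.653 -.06 .25 1.69"
python3 - <<'E'
from h import *
im,d,K,T=shot("top");P=cloud(d,K,T)
m=mask(im,"yellow",80,40)>0
q=P[m&(P[...,2]>.05)&(P[...,2]<.07)];q=q[(q[:,0]>.55)&(q[:,0]<.72)&(q[:,1]<.03)&(q[:,1]>-.2)]
print(cv2.minAreaRect((q[:,:2]*1000).astype(np.float32)))
E
```

```text
leg .20 .45 .36 2.5 -> [-0.291 -0.351 -0.516] turn 0.118 rows 4.1 
leg .35 .33 .36 2.1 -> [-0.768 -0.025 -0.   ] turn 0.127 rows 4.6 
leg .50 .15 .33 1.69 -> [-0.924  0.154  0.12 ] turn 0.131 rows 5.7 
leg .653 -.06 .25 1.69 -> [-0.907  0.508  0.32 ] turn -0.0 rows 6.5 
((635.3128051757812, -79.1749267578125), (115.39764404296875, 174.61256408691406), 8.069596290588379)
```

```bash
python3 -m handwheel '0.7 -.29 -.35 -.515 .118;0.7 -.29 -.35 -.515 .118;0.7 -.29 -.35 -.515 .118;0.7 -.29 -.35 -.515 .118;0.7 -.29 -.35 -.515 .118;0.7 -.29 -.35 -.515 .118' && python3 -m handwheel '0.7 -.77 -.025 0 .127;0.7 -.77 -.025 0 .127;0.7 -.77 -.025 0 .127;0.7 -.77 -.025 0 .127;0.7 -.77 -.025 0 .127;0.7 -.77 -.025 0 .127' && python3 -m handwheel '0.7 -.925 .155 .12 .124;0.7 -.925 .155 .12 .124;0.7 -.925 .155 .12 .124;0.7 -.925 .155 .12 .124;0.7 -.925 .155 .12 .124;0.7 -.925 .155 .12 .124;0.7 -.925 .155 .12 .124;0.7 -.925 .155 .12 .124' && python3 -m handwheel '0.7 -.907 .51 .32 0;0.7 -.907 .51 .32 0;0.7 -.907 .51 .32 0;0.7 -.907 .51 .32 0;0.7 -.907 .51 .32 0;0.7 -.907 .51 .32 0;0.7 -.907 .51 .32 0;0.7 -.907 .51 .32 0;0.7 -.907 .51 .32 0'
cat > w.py <<'E'
import sys;from h import *
np.set_printoptions(precision=3,suppress=True)
im,d,K,T=shot("wrist",sys.argv[1]);P=cloud(d,K,T)
for c in sys.argv[2:]:
    for b,a,ce in blobs(mask(im,c),60):
        q=P[b&(d>0)]
        if len(q)<20: continue
        top=q[q[:,2]>np.percentile(q[:,2],95)-.006]
        print(c,a,ce.round(0),"topface",top.mean(0),(top.min(0)+top.max(0))/2,"size",np.ptp(top,0),len(top))
print(get_state()["tool_pos"],get_state()["tool_rot"])
E
python3 w.py w1 green red
```

```text
t: 0.75
tool_pos: [0.2006, 0.4498, 0.3625]
tool_rot: [3.137, -0.0, 2.5]
contact_force: [-0.2, 0.2, 0.3]
width: 0.0597
finger_force: 0.0
t: 1.25
tool_pos: [0.3534, 0.3283, 0.3581]
tool_rot: [-3.139, 0.001, 2.099]
contact_force: [0.4, 0.3, 0.1]
width: 0.0597
finger_force: 0.0
t: 1.92
tool_pos: [0.5015, 0.1505, 0.3281]
tool_rot: [-3.138, -0.0, 1.711]
contact_force: [0.3, -0.0, 1.0]
width: 0.0599
finger_force: 0.0
t: 2.67
tool_pos: [0.6594, -0.0547, 0.2484]
tool_rot: [-3.139, -0.001, 1.713]
contact_force: [0.4, 1.1, 0.0]
width: 0.0596
finger_force: 0.0
green 3222 [140. 148.] topface [ 0.49  -0.017  0.079] [ 0.488 -0.018  0.079] size [0.047 0.058 0.008] 1656
green 679 [ 36. 234.] topface [ 0.403 -0.103  0.08 ] [ 0.413 -0.094  0.099] size [0.052 0.04  0.047] 498
green 813 [309. 273.] topface [ 0.655 -0.096  0.107] [ 0.655 -0.097  0.106] size [0.026 0.023 0.007] 679
green 97 [513. 475.] topface [ 0.948 -0.348  0.044] [ 0.947 -0.349  0.046] size [0.004 0.012 0.011] 30
red 1419 [220. 193.] topface [ 0.585 -0.03   0.151] [ 0.585 -0.03   0.151] size [0.024 0.024 0.007] 966
[ 0.659 -0.054  0.249] [-3.141 -0.001  1.714]
```

View pics/w1.png

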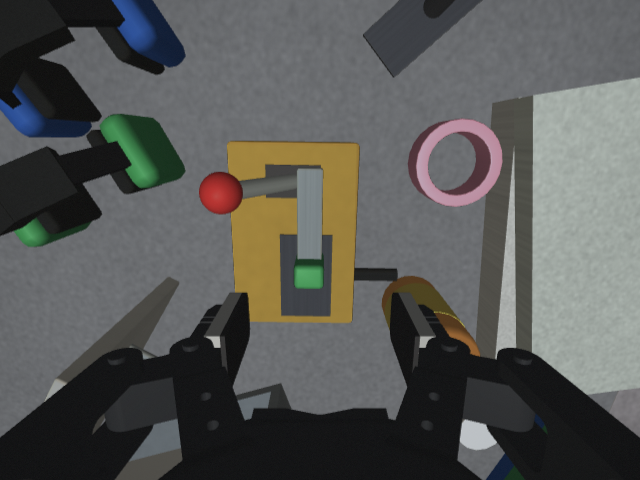

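The wrist view is clear: green grip at (309,273), ball at (220,193) and the bottle to the right at (430,310).

```bash
python3 -c "
from h import *
K,T=T_of('top');print(ray(373,147,.2,K,T))"; python3 plan.py ".655 -.0965 .14 1.711;.655 -.0965 .087 1.711"
```

```text
[ 0.77731645 -0.14975905  0.2       ]
leg .655 -.0965 .14 1.711 -> [-0.166 -0.041  0.438] turn 0.001 rows 2.8 
leg .655 -.0965 .087 1.711 -> [ 0.    -0.     0.212] turn -0.0 rows 1.3
```

```bash
python3 -m handwheel '0.5 -.166 -.041 0 0;0.5 -.166 -.041 0 0;0.5 -.166 -.041 0 0;0.5 -.166 -.041 .44 0;0.5 -.166 -.041 .44 0;0.5 -.166 -.041 .44 0;0.5 -.166 -.041 .44 0;0.5 -.166 -.041 .65 0;0.5 -.166 -.041 .65 0;0.5 -.166 -.041 .65 0;0.5 -.166 -.041 .65 0;0 -.166 -.041 .65 0;0 -.166 -.041 .65 0;0 -.166 -.041 .65 0;0 -.166 -.041 .65 0;0 -.166 -.041 .65 0;0 -.166 -.041 .65 0' 30 && python3 -m handwheel '0 -.04 0 0 0;0 -.08 0 0 0;0 -.12 0 0 0;0 -.148 0 0 0;0 -.148 0 0 0;0 -.148 0 0 0;0 -.148 0 0 0;0 -.148 0 0 0'
```

```text
t: 4.13
tool_pos: [0.6558, -0.0984, 0.0905]
tool_rot: [3.139, 0.001, 1.712]
contact_force: [-3.9, 2.4, 9.0]
width: 0.0255
finger_force: 32.2
t: 4.8
tool_pos: [0.6604, -0.1342, 0.09]
tool_rot: [3.14, -0.0, 1.713]
contact_force: [-7.5, 8.6, 7.9]
width: 0.0254
finger_force: 32.0
```

```bash
python3 -m handwheel '0.5 0 0 0 0;0.5 0 0 0 0;0.5 0 0 0 0;0.5 0 0 0 0;0.5 0 0 -.3 0;0.5 0 0 -.65 0;0.5 0 0 -.65 0;0.5 0 0 -.65 0;0.5 0 0 -.65 0;0.5 0 0 -.65 0;0.5 0 0 -.65 0' && python3 w.py w2 green red && python3 plan.py ".539 -.036 .25 .14;.539 -.036 .12 .14;.644 -.0215 .12 .14"
```

```text
t: 5.72
tool_pos: [0.6601, -0.1349, 0.2497]
tool_rot: [-3.141, -0.0, 1.712]
contact_force: [0.2, -0.2, -0.7]
width: 0.043
finger_force: 0.0
green 3629 [140.  53.] topface [ 0.491 -0.018  0.079] [ 0.488 -0.019  0.079] size [0.048 0.057 0.008] 1957
green 1285 [ 31. 143.] topface [ 0.4   -0.102  0.079] [ 0.408 -0.097  0.097] size [0.05  0.038 0.044] 806
green 837 [320. 223.] topface [ 0.659 -0.131  0.107] [ 0.659 -0.131  0.106] size [0.027 0.022 0.007] 758
green 2130 [591. 393.] topface [ 0.991 -0.295  0.062] [ 0.871 -0.219  0.193] size [0.309 0.211 0.273] 1394
green 143 [493. 475.] topface [ 0.925 -0.431  0.048] [ 0.924 -0.432  0.049] size [0.004 0.013 0.009] 35
red 1838 [227.  69.] topface [ 0.585 -0.031  0.151] [ 0.585 -0.031  0.151] size [0.025 0.025 0.008] 1256
[ 0.66  -0.135  0.249] [-3.14  -0.001  1.712]
leg .539 -.036 .25 .14 -> [ 0.46  -0.423 -0.004] turn 0.501 rows 12.6 
leg .539 -.036 .12 .14 -> [ 0.   -0.    0.52] turn -0.0 rows 3.1 
leg .644 -.0215 .12 .14 -> [0.424 0.001 0.   ] turn -0.0 rows 2.5
```

Catch drawn ~35 mm; grip now at (.659,-.131). Next, the lever.

```bash
python3 -m handwheel '0 .46 -.423 0 .25;0 .46 -.423 0 .25;0 .46 -.423 0 .25;0 .46 -.423 0 .25;0 .46 -.423 0 .25;0 .46 -.423 0 .25;0 .46 -.423 0 .25;0 .46 -.423 0 .501;0 .46 -.423 0 .501;0 .46 -.423 0 .501;0 .46 -.423 0 .501;0 .46 -.423 0 .501;0 .46 -.423 0 .501;0 .46 -.423 0 .501;0 .46 -.423 0 .501;0 .46 -.423 0 .501' && python3 -m handwheel '0 0 0 .2 0;0 0 0 .4 0;0 0 0 .52 0;0 0 0 .52 0;0 0 0 .52 0;0 0 0 .52 0' && python3 -m handwheel '0 .05 0 0 0;0 .1 0 0 0;0 .15 0 0 0;0 .2 0 0 0;0 .25 0 0 0;0 .3 0 0 0;0 .35 0 0 0;0 .4 0 0 0;0 .42 0 0 0;0 .42 0 0 0;0 .42 0 0 0;0 .42 0 0 0' && python3 m.py | grep ' red'
```

```text
t: 7.1
tool_pos: [0.539, -0.036, 0.2491]
tool_rot: [-3.141, 0.002, 0.141]
contact_force: [-0.2, 0.1, 0.4]
width: -0.0001
finger_force: 0.0
t: 7.6
tool_pos: [0.54, -0.0362, 0.1219]
tool_rot: [3.141, -0.001, 0.14]
contact_force: [0.3, 0.6, 0.4]
width: -0.0003
finger_force: 0.0
t: 8.6
tool_pos: [0.6432, -0.0216, 0.1211]
tool_rot: [3.141, -0.001, 0.139]
contact_force: [0.9, -0.3, 0.6]
width: -0.0003
finger_force: 0.0
top red 154 [255. 272.] med [0.468 0.203 0.08 ] lo [0.448 0.177 0.07 ] hi [0.483 0.227 0.095]
top red 158 [275. 310.] med [0.354 0.152 0.078] lo [0.341 0.132 0.065] hi [0.376 0.174 0.087]
side red 243 [296. 207.] med [0.475 0.176 0.074] lo [0.457 0.166 0.027] hi [0.487 0.209 0.099]
side red 368 [255. 226.] med [0.364 0.124 0.067] lo [0.346 0.113 0.023] hi [0.382 0.16  0.081]
side red 17 [389. 245.] med [ 0.671 -0.035  0.145] lo [ 0.659 -0.083  0.14 ] hi [ 0.678 -0.032  0.208]
```

```bash
python3 -m handwheel '0 .02 0 0 0;0 .035 0 0 0;0 .035 0 0 0;0 .035 0 0 0;0 .035 0 0 0'
```

```text
t: 9.12
tool_pos: [0.6507, -0.0205, 0.12]
tool_rot: [-3.142, 0.004, 0.139]
contact_force: [-16.6, -2.7, 6.8]
width: -0.0001
finger_force: 8.9
```

```bash
python3 -m handwheel '0 -.1 0 0 0;0 -.15 0 0 0;0 -.15 0 -.2 0;0 -.15 0 -.55 0;0 -.15 0 -.55 0;0 -.15 0 -.55 0;0 -.15 0 -.55 0;0 -.15 0 -.55 0' && python3 w.py w3 green red
python3 - <<'E'
from h import *
im,d,K,T=shot("top");P=cloud(d,K,T)
x,y,z=P[...,0],P[...,1],P[...,2]
m=(z>.182)&(z<.198)&(x>.38)&(x<.56)&(y<-.13)&(y>-.42)
q=P[m][:,:2].astype(np.float32);print(len(q),cv2.minAreaRect(q*1000),cv2.boxPoints(cv2.minAreaRect(q*1000)))
m=(z>.21)&(z<.232)&(x>.38)&(x<.9)&(y<-.2)&(y>-.65)
q=P[m][:,:2].astype(np.float32);print(len(q),cv2.boxPoints(cv2.minAreaRect(q*1000)))
E
```

```text
t: 9.78
tool_pos: [0.6152, -0.0255, 0.258]
tool_rot: [3.141, -0.001, 0.139]
contact_force: [0.3, 0.2, -0.2]
width: -0.0001
finger_force: 0.0
green 944 [452. 188.] topface [ 0.659 -0.13   0.107] [ 0.659 -0.131  0.106] size [0.026 0.023 0.007] 771
green 328 [275. 324.] topface [0.483 0.007 0.074] [0.483 0.005 0.074] size [0.013 0.011 0.008] 62
red 1361 [323. 151.] topface [ 0.676 -0.019  0.149] [ 0.676 -0.019  0.15 ] size [0.025 0.024 0.008] 984
red 2537 [ 96. 313.] topface [0.472 0.199 0.079] [0.468 0.201 0.079] size [0.041 0.058 0.009] 986
[ 0.615 -0.025  0.257] [-3.141  0.001  0.139]
598 ((498.0975036621094, -302.8890380859375), (266.5738830566406, 125.56624603271484), 66.07347869873047) [[ 386.65308 -399.25952]
 [ 501.429   -450.18475]
 [ 609.54193 -206.51855]
 [ 494.76602 -155.59332]]
7661 [[ 405.21033 -395.8247 ]
 [ 501.88    -598.6427 ]
 [ 737.47205 -486.35193]
 [ 640.80237 -283.53394]]
```

```bash
python3 plan.py ".443 -.165 .257 2.015; .443 -.165 .165 2.015"
python3 - <<'E'
from h import *
h=np.array([.407,-.395]);p0=np.array([.443,-.165]);r=R.from_euler("xyz",[np.pi,0,2.015]).inv()
for th in [1.153,1.05,.95,.85,.75,.65,.57,.52,.48,.445,.42]:
    u=np.array([np.cos(th),np.sin(th)]);n=np.array([-u[1],u[0]]);a=max(th-.445,0)
    C=h+.225*u+(.016+.011*np.cos(a)+.014*np.sin(a))*n
    print(th,C.round(3),(r.apply([*(C-p0),0])/.25).round(3))
E
```

```text
leg .443 -.165 .257 2.015 -> [-0.757  0.458 -0.004] turn -0.597 rows 15.0 
leg  .443 -.165 .165 2.015 -> [ 0.    -0.     0.368] turn -0.0 rows 2.2 
1.153 [ 0.468 -0.176] [-0.081  0.071  0.   ]
1.05 [ 0.49  -0.183] [-0.148  0.139  0.   ]
0.95 [ 0.512 -0.193] [-0.219  0.199  0.   ]
0.85 [ 0.532 -0.205] [-0.297  0.252  0.   ]
0.75 [ 0.551 -0.219] [-0.381  0.296  0.   ]
0.65 [ 0.568 -0.235] [-0.469  0.331  0.   ]
0.57 [ 0.581 -0.249] [-0.542  0.353  0.   ]
0.52 [ 0.588 -0.259] [-0.589  0.364  0.   ]
0.48 [ 0.594 -0.267] [-0.627  0.37   0.   ]
0.445 [ 0.598 -0.274] [-0.66   0.375  0.   ]
0.42 [ 0.601 -0.279] [-0.683  0.377  0.   ]
```

```bash
python3 -m handwheel '0 -.757 .458 0 -.3;0 -.757 .458 0 -.3;0 -.757 .458 0 -.3;0 -.757 .458 0 -.3;0 -.757 .458 0 -.3;0 -.757 .458 0 -.3;0 -.757 .458 0 -.3;0 -.757 .458 0 -.3;0 -.757 .458 0 -.597;0 -.757 .458 0 -.597;0 -.757 .458 0 -.597;0 -.757 .458 0 -.597;0 -.757 .458 0 -.597;0 -.757 .458 0 -.597;0 -.757 .458 0 -.597;0 -.757 .458 0 -.597;0 -.757 .458 0 -.597;0 -.757 .458 0 -.597' && python3 -m handwheel '0 0 0 .15 0;0 0 0 .3 0;0 0 0 .37 0;0 0 0 .37 0;0 0 0 .37 0' && python3 -m handwheel '0 -.08 .07 0 0;0 -.11 .1 0 0;0 -.15 .14 0 0;0 -.185 .17 0 0;0 -.22 .2 0 0;0 -.26 .225 0 0;0 -.3 .25 0 0;0 -.34 .275 0 0;0 -.38 .295 0 0;0 -.425 .315 0 0;0 -.47 .33 0 0;0 -.505 .34 0 0;0 -.54 .35 0 0;0 -.565 .36 0 0;0 -.59 .365 0 0;0 -.61 .37 0 0;0 -.627 .37 0 0;0 -.645 .37 0 0;0 -.645 .37 0 0;0 -.645 .37 0 0'; python3 plan.py ".598 -.274 .165 2.015"
```

```text
t: 11.38
tool_pos: [0.443, -0.1649, 0.2566]
tool_rot: [-3.141, -0.001, 2.012]
contact_force: [-0.4, 0.2, -0.2]
width: 0.0002
finger_force: 0.0
t: 11.8
tool_pos: [0.4429, -0.1649, 0.1649]
tool_rot: [-3.141, -0.001, 2.012]
contact_force: [-0.5, 0.1, 0.6]
width: 0.0001
finger_force: 0.0
t: 13.47
tool_pos: [0.5959, -0.2712, 0.1651]
tool_rot: [-3.141, 0.0, 2.014]
contact_force: [0.1, 0.0, 0.1]
width: -0.0002
finger_force: 0.0
leg .598 -.274 .165 2.015 -> [-0.014  0.003  0.   ] turn -0.0 rows 0.1
```

```bash
python3 -m handwheel '0 -.01 0 0 0;0 -.02 0 0 0;0 -.03 0 0 0;0 -.03 0 0 0;0 -.03 0 0 0;0 -.03 0 0 0'
```

```text
t: 13.97
tool_pos: [0.5991, -0.2778, 0.165]
tool_rot: [-3.141, -0.0, 2.014]
contact_force: [-1.2, -0.3, 0.0]
width: -0.0001
finger_force: 0.0
```

```bash
python3 -m handwheel '0 -.01 0 0 0;0 -.02 0 0 0;0 -.02 0 0 0;0 -.02 0 0 0' ; python3 -c "
from h import *
im,d,K,T=shot('top');cv2.imwrite('pics/t2.png',cv2.resize(im[120:330,250:560],None,fx=2,fy=2))"
```

```text
t: 14.3
tool_pos: [0.5999, -0.2791, 0.1651]
tool_rot: [-3.14, -0.007, 2.016]
contact_force: [-18.8, 27.6, 12.1]
width: -0.0001
finger_force: 16.5
```

View pics/t2.png

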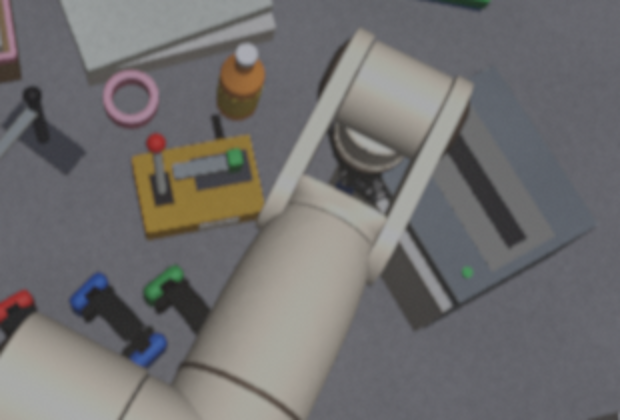

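```bash
python3 -m handwheel '0 .05 0 0 0;0 .15 0 0 0;0 .15 0 -.2 0;0 .15 0 -.6 0;0 .15 0 -.6 0;0 .15 0 -.6 0;0 .15 0 -.6 0'; python3 plan.py ".46 -.15 .32 1.3;.38 -.08 .33 .65"
```

```text
t: 14.93
tool_pos: [0.586, -0.2488, 0.3218]
tool_rot: [3.137, 0.007, 2.014]
contact_force: [0.1, -0.4, -0.5]
width: 0.0003
finger_force: 0.0
leg .46 -.15 .32 1.3 -> [ 0.573 -0.286  0.007] turn 0.227 rows 5.7 
leg .38 -.08 .33 .65 -> [ 0.184 -0.383 -0.04 ] turn 0.207 rows 5.2
```

```bash
python3 -m handwheel '.7 .573 -.286 0 .227;.7 .573 -.286 0 .227;.7 .573 -.286 0 .227;.7 .573 -.286 0 .227;.7 .573 -.286 0 .227;.7 .573 -.286 0 .227;.7 .573 -.286 0 .227;.7 .573 -.286 0 .227' && python3 -m handwheel '.7 .184 -.383 -.04 .207;.7 .184 -.383 -.04 .207;.7 .184 -.383 -.04 .207;.7 .184 -.383 -.04 .207;.7 .184 -.383 -.04 .207;.7 .184 -.383 -.04 .207;.7 .184 -.383 -.04 .207;.7 .184 -.383 -.04 .207;.7 .184 -.383 -.04 .207'
cat > muff.py <<'E'
# wrist picture: crown top from depth near the expected centre; cups' rough axis from colour
import sys;from h import *
np.set_printoptions(precision=3,suppress=True)
im,d,K,T=shot("wrist",sys.argv[2]);P=cloud(d,K,T);c=sys.argv[1];e=np.array([float(a) for a in sys.argv[3:5]])
near=np.hypot(P[...,0]-e[0],P[...,1]-e[1])<.09
dark=im.max(-1)<70
q=P[near&dark&(P[...,2]>.140)&(P[...,2]<.150)]
r=cv2.minAreaRect((q[:,:2]*1000).astype(np.float32));print("crown",len(q),q.mean(0),r)
cups=[P[b&(d>0)&near&(P[...,2]>.06)&(P[...,2]<.09)] for b,a,ce in blobs(mask(im,c),100)]
cups=[k for k in cups if len(k)>60]
for k in cups:
    print("cup",len(k),k.mean(0),cv2.minAreaRect((k[:,:2]*1000).astype(np.float32)))
if len(cups)==2:
    m=[np.array(cv2.minAreaRect((k[:,:2]*1000).astype(np.float32))[0])/1000 for k in cups];v=m[0]-m[1]
    print("mid",(m[0]+m[1])/2,"ang",np.arctan(v[1]/v[0]),"dist",np.linalg.norm(v))
E
python3 muff.py green g1 .4345 -.047; python3 m.py|grep -E "top (green|blue)"
```

```text
t: 15.6
tool_pos: [0.4592, -0.1497, 0.3152]
tool_rot: [3.141, 0.0, 1.304]
contact_force: [0.4, -0.2, 0.6]
width: 0.0598
finger_force: 0.0
t: 16.35
tool_pos: [0.3793, -0.08, 0.3249]
tool_rot: [-3.141, 0.0, 0.654]
contact_force: [0.0, -0.2, 0.9]
width: 0.0598
finger_force: 0.0
crown 2376 [ 0.437 -0.032  0.144] ((432.2630615234375, -17.622577667236328), (52.30556869506836, 121.078369140625), 6.54903507232666)
cup 1273 [ 0.487 -0.017  0.078] ((487.05084228515625, -18.236724853515625), (25.039167404174805, 63.191627502441406), 34.83732986450195)
cup 951 [ 0.387 -0.087  0.078] ((387.9549560546875, -87.3975601196289), (23.811079025268555, 63.70133972167969), 34.191715240478516)
mid [ 0.438 -0.053] ang 0.6093275025960934 dist 0.12084376608873322
top green 1597 [451. 104.] med [ 0.957 -0.415  0.061] lo [ 0.911 -0.533  0.053] hi [ 1.001 -0.294  0.068]
top green 1623 [190. 135.] med [0.925 0.395 0.008] lo [0.875 0.328 0.001] hi [0.977 0.461 0.016]
top green 32 [367. 198.] med [ 0.659 -0.129  0.107] lo [ 0.65  -0.138  0.1  ] hi [ 0.665 -0.121  0.114]
top green 85 [198. 242.] med [0.58  0.376 0.013] lo [0.555 0.355 0.007] hi [0.605 0.393 0.02 ]
top green 33 [211. 249.] med [0.557 0.337 0.012] lo [0.548 0.329 0.007] hi [0.568 0.351 0.021]
top green 15 [324. 264.] med [0.478 0.005 0.078] lo [ 0.471 -0.001  0.073] hi [0.483 0.009 0.087]
top blue 21 [424. 209.] med [ 0.603 -0.283  0.15 ] lo [ 0.592 -0.287  0.139] hi [ 0.615 -0.278  0.156]
top blue 145 [293. 265.] med [0.482 0.095 0.078] lo [0.459 0.07  0.07 ] hi [0.501 0.114 0.088]
```

View pics/g1.png

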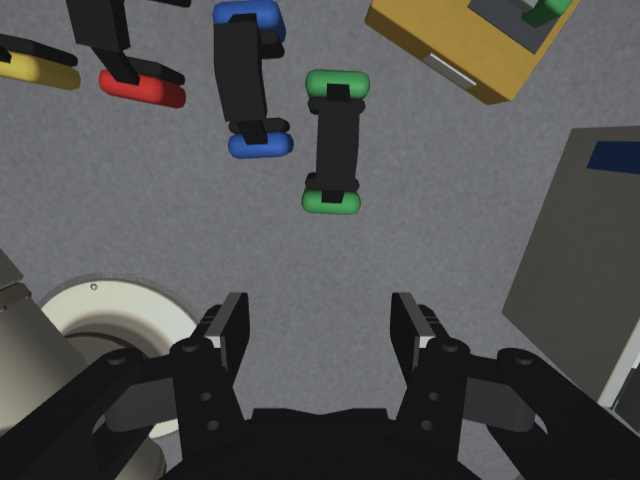

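Green muff is centred at about (335,140) in the wrist view, and the door looks shut.

```bash
sed -i 's/<.09$/<.09/; s/q=P\[near&dark/q=P[(np.hypot(P[...,0]-e[0],P[...,1]-e[1])<.06)\&dark/' muff.py; python3 muff.py green g2 .4375 -.053 | head -1; python3 plan.py ".4375 -.053 .2 .606;.4375 -.053 .132 .606"
```

```text
crown 1819 [ 0.438 -0.053  0.144] ((437.47198486328125, -53.064849853515625), (43.004844665527344, 35.939178466796875), 35.504615783691406)
leg .4375 -.053 .2 .606 -> [0.251 0.056 0.5  ] turn 0.015 rows 3.4 
leg .4375 -.053 .132 .606 -> [ 0.    -0.     0.272] turn -0.0 rows 1.6
```

```bash
python3 -m handwheel '.7 .251 .056 .2 .012;.7 .251 .056 .5 .012;.7 .251 .056 .5 .012;.7 .251 .056 .5 .012;.7 .251 .056 .5 .012;.7 .251 .056 .65 .012;.7 .251 .056 .77 .012;.7 .251 .056 .77 .012;.7 .251 .056 .77 .012;0 .251 .056 .77 .012;0 .251 .056 .77 .012;0 .251 .056 .77 .012;0 .251 .056 .77 .012;0 .251 .056 .77 .012;0 .251 .056 .77 .012' 40 && python3 -m handwheel '0 0 0 -.1 0;0 0 0 -.3 0;0 0 0 -.6 0;0 0 0 -.92 0;0 0 0 -.92 0;0 0 0 -.92 0;0 0 0 -.92 0' ; python3 plan.py ".55 .07 .362 .846;.668 .198 .362 .846;.668 .198 .162 .846"
```

```text
t: 17.8
tool_pos: [0.4387, -0.0535, 0.1352]
tool_rot: [3.138, -0.002, 0.613]
contact_force: [-0.6, -1.7, 11.1]
width: 0.035
finger_force: 39.4
t: 18.38
tool_pos: [0.4382, -0.0532, 0.3714]
tool_rot: [3.133, -0.007, 0.613]
contact_force: [1.5, 0.2, -1.6]
width: 0.0348
finger_force: 41.9
leg .55 .07 .362 .846 -> [ 0.649 -0.145  0.037] turn -0.074 rows 4.0 
leg .668 .198 .362 .846 -> [0.696 0.014 0.   ] turn -0.0 rows 4.2 
leg .668 .198 .162 .846 -> [ 0.  -0.   0.8] turn -0.0 rows 4.8
```

```bash
cat > rail.py <<'E'
from h import *
np.set_printoptions(precision=4,suppress=True)
for n,u in(("top",0),("side",0)):
    K,T=T_of(n);d=np.load(f"pics/{n}0.npy");P=cloud(d,K,T)
    a=np.array([.411,.425]);b=np.array([.722,.15]);t=(b-a)/np.linalg.norm(b-a)
    w=P[...,:2]-a;s=w@t;o=w@np.array([-t[1],t[0]]);z=P[...,2]
    m=(s>.03)&(s<.38)&(abs(o)<.025)&(z>.13)&(z<.17)
    q=P[m];f=cv2.fitLine(q[:,:2].astype(np.float32),cv2.DIST_HUBER,0,.01,.01).ravel();print(n,m.sum(),f,q[:,2].mean(),np.percentile(q[:,2],90))
    f*=np.sign(f[1]);ang=np.arctan2(abs(f[1]),-abs(f[0]))-np.pi/2
    print(" bar x-axis angle",ang)
    for sgn,c in((1,a),(-1,b)):
        k=(np.hypot(*(P[...,:2]-c).T).T<.03)&(z>.195)&(z<.225);print(" post",P[k].mean(0),(P[k].min(0)+P[k].max(0))/2,k.sum())
E
python3 rail.py
```

```text
top 825 [ 0.7481 -0.6636  0.5682  0.2977] 0.15340084585467384 0.15895093136372637
 bar x-axis angle 0.845189
 post [0.4142 0.4341 0.2049] [0.4142 0.4346 0.2075] 82
 post [0.734  0.1503 0.205 ] [0.7355 0.1508 0.2063] 77
side 802 [ 0.7477 -0.664   0.587   0.2751] 0.15043740275735198 0.15536991444230544
 bar x-axis angle 0.84462106
 post [0.4189 0.4255 0.2025] [0.419  0.4266 0.2025] 60
 post [0.7372 0.1413 0.2032] [0.7388 0.1417 0.2029] 83
```

```bash
python3 -m handwheel '0 .3 -.07 .01 -.074;0 .65 -.145 .02 -.074;0 .65 -.145 .02 -.074;0 .65 -.145 .02 -.074;0 .65 -.145 .02 -.074;0 .65 -.145 .02 -.074;0 .65 -.145 .02 -.074' && python3 plan.py ".6772 .2013 .362 .845;.6772 .2013 .175 .845"
```

```text
t: 18.97
tool_pos: [0.5494, 0.0702, 0.3584]
tool_rot: [3.141, -0.0, 0.846]
contact_force: [-0.5, -0.6, -1.5]
width: 0.0346
finger_force: 41.7
leg .6772 .2013 .362 .845 -> [ 0.732  0.035 -0.015] turn 0.0 rows 4.4 
leg .6772 .2013 .175 .845 -> [ 0.    -0.     0.748] turn -0.0 rows 4.5
```

```bash
python3 -m handwheel '0 .15 .01 -.015 0;0 .3 .02 -.015 0;0 .45 .03 -.015 0;0 .6 .035 -.015 0;0 .7 .035 -.015 0;0 .732 .035 -.015 0;0 .732 .035 -.015 0;0 .732 .035 -.015 0;0 .732 .035 -.015 0;0 .732 .035 -.015 0' && python3 -m handwheel '0 0 0 .1 0;0 0 0 .2 0;0 0 0 .3 0;0 0 0 .4 0;0 0 0 .5 0;0 0 0 .6 0;0 0 0 .7 0;0 0 0 .75 0;0 0 0 .75 0;0 0 0 .75 0' && python3 -m handwheel '0 0 0 .02 0;0 0 0 .036 0;0 0 0 .036 0;0 0 0 .036 0;0 0 0 .036 0'; python3 -c "
from h import *
im,d,K,T=shot('side');cv2.imwrite('pics/s2.png',cv2.resize(im[90:300,200:480],None,fx=2,fy=2))"
```

```text
t: 19.8
tool_pos: [0.6769, 0.2, 0.3626]
tool_rot: [3.141, -0.001, 0.844]
contact_force: [0.2, -0.0, -2.2]
width: 0.0345
finger_force: 41.6
t: 20.63
tool_pos: [0.6775, 0.2009, 0.1748]
tool_rot: [3.141, -0.0, 0.845]
contact_force: [-0.3, -0.6, -0.6]
width: 0.0345
finger_force: 41.6
t: 21.05
tool_pos: [0.6778, 0.2014, 0.1655]
tool_rot: [3.141, -0.001, 0.846]
contact_force: [1.3, -0.1, 2.2]
width: 0.0342
finger_force: 42.1
```

View pics/s2.png

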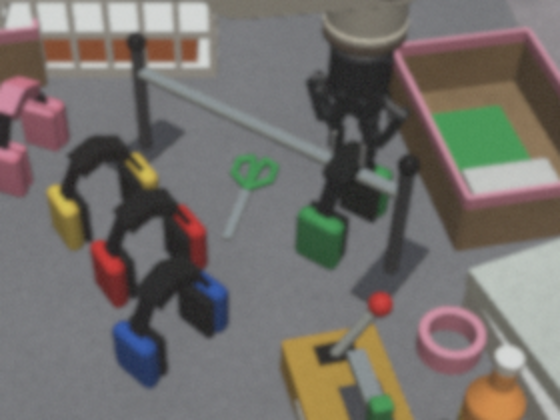

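```bash
python3 -m handwheel '.6 0 0 0 0;.6 0 0 0 0;.6 0 0 0 0;.6 0 0 0 0;.6 0 0 -.1 0;.6 0 0 -.3 0;.6 0 0 -.6 0;.6 0 0 -.7 0;.6 0 0 -.7 0;.6 0 0 -.7 0' && python3 plan.py ".53 .1 .335 .78;.38 .005 .33 .72"
```

```text
t: 21.93
tool_pos: [0.6781, 0.2015, 0.3468]
tool_rot: [3.136, -0.007, 0.846]
contact_force: [0.7, -0.6, 0.4]
width: 0.0512
finger_force: 0.0
leg .53 .1 .335 .78 -> [-0.697 -0.174  0.047] turn 0.021 rows 4.3 
leg .38 .005 .33 .72 -> [-0.694 -0.152  0.02 ] turn 0.019 rows 4.3
```

```bash
python3 -m handwheel '.7 -.697 -.174 .02 .021;.7 -.697 -.174 .02 .021;.7 -.697 -.174 .02 .021;.7 -.697 -.174 .02 .021;.7 -.697 -.174 .02 .021;.7 -.697 -.174 .02 .021' && python3 -m handwheel '.7 -.694 -.152 .02 .019;.7 -.694 -.152 .02 .019;.7 -.694 -.152 .02 .019;.7 -.694 -.152 .02 .019;.7 -.694 -.152 .02 .019;.7 -.694 -.152 .02 .019;.7 -.694 -.152 .02 .019;.7 -.694 -.152 .02 .019' && python3 m.py | grep -E "top (blue|red|yellow)" && python3 muff.py blue b1 .4335 .0535; python3 plan.py ".4335 .0535 .2 .72"
```

```text
t: 22.43
tool_pos: [0.5271, 0.0983, 0.336]
tool_rot: [3.14, -0.001, 0.778]
contact_force: [-0.1, -0.2, 0.8]
width: 0.0596
finger_force: 0.0
t: 23.1
tool_pos: [0.3801, 0.0051, 0.3298]
tool_rot: [-3.141, -0.0, 0.72]
contact_force: [0.5, 0.7, 0.4]
width: 0.0598
finger_force: 0.0
top red 66 [328. 191.] med [ 0.674 -0.018  0.147] lo [ 0.664 -0.027  0.139] hi [ 0.685 -0.007  0.155]
top red 153 [255. 272.] med [0.468 0.205 0.079] lo [0.448 0.177 0.071] hi [0.482 0.227 0.096]
top red 136 [273. 311.] med [0.353 0.157 0.079] lo [0.34  0.138 0.068] hi [0.372 0.174 0.087]
top yellow 62 [370. 173.] med [ 0.747 -0.15   0.069] lo [ 0.744 -0.168  0.044] hi [ 0.751 -0.131  0.094]
top yellow 15 [370. 221.] med [ 0.601 -0.137  0.059] lo [ 0.592 -0.144  0.053] hi [ 0.616 -0.13   0.068]
top yellow 151 [218. 295.] med [0.411 0.309 0.079] lo [0.393 0.284 0.07 ] hi [0.425 0.335 0.088]
top yellow 206 [239. 333.] med [0.298 0.254 0.079] lo [0.283 0.231 0.059] hi [0.318 0.282 0.086]
top blue 24 [424. 210.] med [ 0.603 -0.283  0.149] lo [ 0.594 -0.287  0.135] hi [ 0.613 -0.278  0.153]
top blue 110 [322. 299.] med [0.378 0.02  0.078] lo [ 0.364 -0.002  0.068] hi [0.392 0.035 0.088]
crown 1808 [0.436 0.051 0.144] ((435.6355895996094, 50.52375411987305), (44.41183853149414, 35.44579315185547), 40.6022834777832)
cup 1290 [0.482 0.09  0.078] ((481.3507080078125, 89.78163146972656), (24.69903564453125, 63.56121063232422), 41.743831634521484)
cup 991 [0.389 0.011 0.078] ((390.0707092285156, 11.382791519165039), (24.16887092590332, 63.936668395996094), 41.786312103271484)
mid [0.436 0.051] ang 0.7096285559585123 dist 0.12032629090411705
leg .4335 .0535 .2 .72 -> [ 0.288 -0.004  0.518] turn 0.0 rows 3.6
```

```bash
python3 -m handwheel '.7 .288 .011 .2 .002;.7 .288 .011 .5 .002;.7 .288 .011 .5 .002;.7 .288 .011 .5 .002;.7 .288 .011 .5 .002;.7 .288 .011 .65 .002;.7 .288 .011 .78 .002;.7 .288 .011 .78 .002;.7 .288 .011 .78 .002;0 .288 .011 .78 .002;0 .288 .011 .78 .002;0 .288 .011 .78 .002;0 .288 .011 .78 .002;0 .288 .011 .78 .002;0 .288 .011 .78 .002' 40 && python3 -m handwheel '0 0 0 -.1 0;0 0 0 -.3 0;0 0 0 -.6 0;0 0 0 -.91 0;0 0 0 -.91 0;0 0 0 -.91 0;0 0 0 -.91 0' ; python3 plan.py ".52 .155 .36 .845;.6099 .261 .36 .845;.6099 .261 .172 .845"
```

```text
t: 24.5
tool_pos: [0.4365, 0.05, 0.1375]
tool_rot: [3.138, -0.003, 0.713]
contact_force: [-1.8, -1.6, 11.1]
width: 0.035
finger_force: 38.8
t: 25.08
tool_pos: [0.4359, 0.0502, 0.3708]
tool_rot: [3.134, -0.008, 0.714]
contact_force: [1.8, 0.0, -0.9]
width: 0.0344
finger_force: 41.4
leg .52 .155 .36 .845 -> [ 0.529 -0.097  0.043] turn -0.042 rows 3.2 
leg .6099 .261 .36 .845 -> [ 0.556 -0.012 -0.   ] turn -0.0 rows 3.3 
leg .6099 .261 .172 .845 -> [ 0.    -0.     0.752] turn -0.0 rows 4.5
```

```bash
python3 -m handwheel '0 .25 -.05 .02 -.042;0 .529 -.097 .04 -.042;0 .529 -.097 .04 -.042;0 .529 -.097 .04 -.042;0 .529 -.097 .04 -.042;0 .529 -.097 .04 -.042' && python3 -m handwheel '0 .15 -.01 0 0;0 .3 -.01 0 0;0 .45 -.012 0 0;0 .556 -.012 0 0;0 .556 -.012 0 0;0 .556 -.012 0 0;0 .556 -.012 0 0;0 .556 -.012 0 0' && python3 -m handwheel '0 0 0 .1 0;0 0 0 .2 0;0 0 0 .3 0;0 0 0 .4 0;0 0 0 .5 0;0 0 0 .6 0;0 0 0 .7 0;0 0 0 .75 0;0 0 0 .75 0;0 0 0 .75 0' ; python3 plan.py ".6099 .261 .1655 .845"
```

```text
t: 25.58
tool_pos: [0.5193, 0.1554, 0.3527]
tool_rot: [3.142, 0.0, 0.846]
contact_force: [-0.8, -0.6, -2.2]
width: 0.0345
finger_force: 41.2
t: 26.25
tool_pos: [0.6087, 0.26, 0.3536]
tool_rot: [3.141, -0.001, 0.844]
contact_force: [-0.3, -0.1, -2.4]
width: 0.0344
finger_force: 41.2
t: 27.08
tool_pos: [0.6091, 0.2604, 0.1658]
tool_rot: [3.141, -0.001, 0.845]
contact_force: [-0.6, -0.6, -1.1]
width: 0.0341
finger_force: 53.6
leg .6099 .261 .1655 .845 -> [0.004 0.001 0.001] turn -0.0 rows 0.0
```

```bash
python3 -m handwheel '0 0 0 .006 0;0 0 0 .006 0;0 0 0 .006 0;.6 0 0 .006 0;.6 0 0 .006 0;.6 0 0 .006 0;.6 0 0 .006 0;.6 0 0 -.1 0;.6 0 0 -.3 0;.6 0 0 -.6 0;.6 0 0 -.7 0;.6 0 0 -.7 0;.6 0 0 -.7 0' && python3 plan.py ".48 .19 .335 .6;.345 .145 .33 .49"; python3 m.py | grep -E "top (red|yellow|green|blue)"
```

```text
t: 28.17
tool_pos: [0.61, 0.2614, 0.3465]
tool_rot: [3.137, -0.007, 0.846]
contact_force: [0.0, 0.0, 0.1]
width: 0.0514
finger_force: 0.0
leg .48 .19 .335 .6 -> [-0.559 -0.2    0.046] turn 0.078 rows 3.6 
leg .345 .145 .33 .49 -> [-0.547 -0.156  0.02 ] turn 0.035 rows 3.4 
top red 67 [328. 191.] med [ 0.673 -0.018  0.148] lo [ 0.663 -0.027  0.141] hi [ 0.685 -0.007  0.155]
top red 40 [284. 305.] med [0.368 0.126 0.077] lo [0.357 0.12  0.064] hi [0.378 0.133 0.084]
top yellow 74 [370. 173.] med [ 0.747 -0.148  0.068] lo [ 0.744 -0.169  0.044] hi [ 0.754 -0.128  0.094]
top green 1606 [451. 104.] med [ 0.957 -0.415  0.061] lo [ 0.912 -0.533  0.053] hi [ 1.002 -0.294  0.069]
top green 176 [179. 123.] med [0.971 0.433 0.008] lo [0.955 0.372 0.002] hi [0.982 0.469 0.016]
top green 44 [367. 199.] med [ 0.657 -0.13   0.107] lo [ 0.648 -0.138  0.099] hi [ 0.666 -0.122  0.113]
top green 94 [268. 212.] med [0.633 0.154 0.106] lo [0.616 0.139 0.1  ] hi [0.657 0.18  0.112]
top blue 125 [213. 211.] med [0.644 0.313 0.113] lo [0.623 0.287 0.103] hi [0.67  0.33  0.121]
top blue 24 [424. 210.] med [ 0.602 -0.283  0.149] lo [ 0.592 -0.288  0.138] hi [ 0.615 -0.28   0.156]
```

```bash
python3 -m handwheel '.7 -.559 -.2 .02 .078;.7 -.559 -.2 .02 .078;.7 -.559 -.2 .02 .078;.7 -.559 -.2 .02 .078;.7 -.559 -.2 .02 .078;.7 -.559 -.2 .02 .078' && python3 -m handwheel '.7 -.547 -.156 .02 .035;.7 -.547 -.156 .02 .035;.7 -.547 -.156 .02 .035;.7 -.547 -.156 .02 .035;.7 -.547 -.156 .02 .035;.7 -.547 -.156 .02 .035;.7 -.547 -.156 .02 .035;.7 -.547 -.156 .02 .035' && python3 muff.py red r1 .411 .175; python3 plan.py ".411 .175 .132 .49"
```

```text
t: 28.77
tool_pos: [0.4783, 0.1894, 0.3345]
tool_rot: [3.142, 0.0, 0.6]
contact_force: [0.1, -0.8, -0.5]
width: 0.0594
finger_force: 0.0
t: 29.43
tool_pos: [0.3453, 0.145, 0.3292]
tool_rot: [-3.141, 0.001, 0.491]
contact_force: [0.5, -0.2, -1.3]
width: 0.0601
finger_force: 0.0
crown 1827 [0.413 0.174 0.144] ((412.8147277832031, 174.38226318359375), (43.50831604003906, 35.732383728027344), 27.028427124023438)
cup 1321 [0.467 0.202 0.078] ((467.1247253417969, 201.96026611328125), (25.722639083862305, 64.4576644897461), 27.169052124023438)
cup 1009 [0.359 0.147 0.078] ((359.398681640625, 147.34085083007812), (25.177364349365234, 63.75565719604492), 26.394227981567383)
mid [0.413 0.175] ang 0.4692489813364344 dist 0.12078154253604231
leg .411 .175 .132 .49 -> [0.289 0.018 0.789] turn 0.0 rows 5.0
```

```bash
python3 -m handwheel '.7 .295 .023 .2 .007;.7 .295 .023 .5 .007;.7 .295 .023 .5 .007;.7 .295 .023 .5 .007;.7 .295 .023 .5 .007;.7 .295 .023 .65 .007;.7 .295 .023 .78 .007;.7 .295 .023 .78 .007;.7 .295 .023 .78 .007;0 .295 .023 .78 .007;0 .295 .023 .78 .007;0 .295 .023 .78 .007;0 .295 .023 .78 .007;0 .295 .023 .78 .007;0 .295 .023 .78 .007' 40 && python3 -m handwheel '0 0 0 -.1 0;0 0 0 -.3 0;0 0 0 -.6 0;0 0 0 -.91 0;0 0 0 -.91 0;0 0 0 -.91 0;0 0 0 -.91 0' ; python3 plan.py ".46 .24 .36 .845;.5425 .3208 .36 .845;.5425 .3208 .17 .845"
```

```text
t: 30.73
tool_pos: [0.4133, 0.1744, 0.1375]
tool_rot: [3.14, -0.004, 0.468]
contact_force: [-0.6, -3.0, 10.3]
width: 0.0347
finger_force: 38.9
t: 31.32
tool_pos: [0.4127, 0.1745, 0.3709]
tool_rot: [3.139, -0.011, 0.469]
contact_force: [1.1, 0.5, -1.3]
width: 0.0346
finger_force: 41.4
leg .46 .24 .36 .845 -> [ 0.287 -0.148  0.044] turn -0.12 rows 3.0 
leg .5425 .3208 .36 .845 -> [0.461 0.032 0.   ] turn -0.0 rows 2.8 
leg .5425 .3208 .17 .845 -> [ 0.   -0.    0.76] turn -0.0 rows 4.6
```

```bash
python3 -m handwheel '0 .15 -.07 .02 -.06;0 .287 -.148 .04 -.12;0 .287 -.148 .04 -.12;0 .287 -.148 .04 -.12;0 .287 -.148 .04 -.12;0 .287 -.148 .04 -.12;0 .287 -.148 .04 -.12' && python3 -m handwheel '0 .15 .01 0 0;0 .3 .02 0 0;0 .4 .03 0 0;0 .461 .032 0 0;0 .461 .032 0 0;0 .461 .032 0 0;0 .461 .032 0 0;0 .461 .032 0 0' && python3 -m handwheel '0 0 0 .1 0;0 0 0 .2 0;0 0 0 .3 0;0 0 0 .4 0;0 0 0 .5 0;0 0 0 .6 0;0 0 0 .7 0;0 0 0 .745 0;0 0 0 .745 0;0 0 0 .745 0'; python3 plan.py ".5425 .3208 .1645 .845"
```

```text
t: 31.9
tool_pos: [0.459, 0.2392, 0.3533]
tool_rot: [3.141, -0.001, 0.842]
contact_force: [0.5, -0.2, -2.5]
width: 0.0346
finger_force: 41.2
t: 32.57
tool_pos: [0.5414, 0.32, 0.3531]
tool_rot: [3.141, -0.001, 0.844]
contact_force: [0.9, -0.7, -2.9]
width: 0.0343
finger_force: 41.2
t: 33.4
tool_pos: [0.5417, 0.3203, 0.1668]
tool_rot: [3.141, -0.001, 0.845]
contact_force: [-0.0, -0.5, -2.3]
width: 0.0341
finger_force: 50.1
leg .5425 .3208 .1645 .845 -> [0.004 0.001 0.009] turn -0.0 rows 0.1
```

```bash
python3 -m handwheel '0 0 0 .009 0;0 0 0 .009 0;0 0 0 .009 0;.6 0 0 .009 0;.6 0 0 .009 0;.6 0 0 .009 0;.6 0 0 .009 0;.6 0 0 -.1 0;.6 0 0 -.3 0;.6 0 0 -.6 0;.6 0 0 -.7 0;.6 0 0 -.7 0;.6 0 0 -.7 0' && python3 plan.py ".42 .28 .335 .6;.29 .25 .33 .45"; python3 m.py | grep -E "(top|side) (red|yellow|green|blue)"
```

```text
t: 34.48
tool_pos: [0.5425, 0.321, 0.3475]
tool_rot: [3.138, -0.007, 0.846]
contact_force: [-0.2, -0.1, -0.1]
width: 0.0511
finger_force: 0.0
leg .42 .28 .335 .6 -> [-0.448 -0.258  0.05 ] turn 0.078 rows 3.1 
leg .29 .25 .33 .45 -> [-0.497 -0.195  0.02 ] turn 0.048 rows 3.2 
top red 69 [328. 191.] med [ 0.673 -0.018  0.148] lo [ 0.665 -0.027  0.138] hi [ 0.685 -0.007  0.155]
top red 135 [193. 234.] med [0.583 0.372 0.113] lo [0.555 0.346 0.104] hi [0.604 0.389 0.131]
top yellow 70 [370. 173.] med [ 0.747 -0.147  0.069] lo [ 0.744 -0.166  0.045] hi [ 0.751 -0.13   0.094]
top green 1611 [451. 104.] med [ 0.957 -0.415  0.061] lo [ 0.911 -0.532  0.054] hi [ 1.002 -0.294  0.069]
top green 1477 [192. 134.] med [0.931 0.388 0.008] lo [0.881 0.327 0.001] hi [0.977 0.461 0.016]
top green 82 [233. 187.] med [0.716 0.256 0.112] lo [0.694 0.232 0.105] hi [0.737 0.27  0.119]
top green 45 [367. 199.] med [ 0.658 -0.13   0.106] lo [ 0.647 -0.138  0.101] hi [ 0.666 -0.122  0.112]
top green 139 [267. 213.] med [0.632 0.159 0.106] lo [0.614 0.139 0.097] hi [0.655 0.18  0.113]
top blue 54 [217. 205.] m
[... 1162 characters left out ...]
side green 23 [391. 175.] med [0.735 0.231 0.111] lo [0.728 0.224 0.108] hi [0.741 0.239 0.114]
side green 143 [361. 201.] med [0.641 0.148 0.104] lo [0.621 0.132 0.098] hi [0.661 0.166 0.108]
side green 50 [390. 292.] med [ 0.66  -0.138  0.107] lo [ 0.652 -0.145  0.104] hi [ 0.668 -0.13   0.109]
side green 3981 [568. 417.] med [ 0.959 -0.429  0.061] lo [ 0.915 -0.527  0.059] hi [ 1.003 -0.302  0.064]
side green 28 [303. 404.] med [ 0.449 -0.416  0.224] lo [ 0.445 -0.42   0.222] hi [ 0.452 -0.412  0.226]
side blue 49 [362. 161.] med [0.666 0.291 0.112] lo [0.653 0.284 0.108] hi [0.676 0.302 0.119]
side blue 437 [332. 193.] med [0.573 0.204 0.087] lo [0.551 0.19  0.048] hi [0.596 0.225 0.107]
```

```bash
python3 -m handwheel '.7 -.448 -.258 .02 .078;.7 -.448 -.258 .02 .078;.7 -.448 -.258 .02 .078;.7 -.448 -.258 .02 .078;.7 -.448 -.258 .02 .078;.7 -.448 -.258 .02 .078' && python3 -m handwheel '.7 -.497 -.195 .02 .048;.7 -.497 -.195 .02 .048;.7 -.497 -.195 .02 .048;.7 -.497 -.195 .02 .048;.7 -.497 -.195 .02 .048;.7 -.497 -.195 .02 .048;.7 -.497 -.195 .02 .048;.7 -.497 -.195 .02 .048' && python3 muff.py yellow y1 .3555 .281; python3 plan.py ".3555 .281 .132 .45"
```

```text
t: 35.08
tool_pos: [0.4194, 0.2797, 0.3356]
tool_rot: [3.142, 0.0, 0.601]
contact_force: [1.2, 0.2, 0.1]
width: 0.0599
finger_force: 0.0
t: 35.75
tool_pos: [0.2905, 0.25, 0.3305]
tool_rot: [3.141, 0.002, 0.449]
contact_force: [0.7, 0.8, 0.4]
width: 0.0598
finger_force: 0.0
crown 1807 [0.354 0.284 0.144] ((353.88739013671875, 284.1360168457031), (44.08109664916992, 35.679039001464844), 26.529090881347656)
cup 1310 [0.409 0.312 0.078] ((408.7477111816406, 311.4989929199219), (25.473312377929688, 64.54226684570312), 26.38398551940918)
cup 987 [0.3   0.257 0.078] ((301.3836669921875, 257.4949645996094), (25.127647399902344, 63.774803161621094), 26.802160263061523)
mid [0.355 0.284] ang 0.4660440892808782 dist 0.12018100124202644
leg .3555 .281 .132 .45 -> [0.289 0.001 0.794] turn -0.0 rows 5.1
```

```bash
python3 -m handwheel '.7 .29 -.012 .2 -.005;.7 .29 -.012 .5 -.005;.7 .29 -.012 .5 -.005;.7 .29 -.012 .5 -.005;.7 .29 -.012 .5 -.005;.7 .29 -.012 .65 -.005;.7 .29 -.012 .785 -.005;.7 .29 -.012 .785 -.005;.7 .29 -.012 .785 -.005;0 .29 -.012 .785 -.005;0 .29 -.012 .785 -.005;0 .29 -.012 .785 -.005;0 .29 -.012 .785 -.005;0 .29 -.012 .785 -.005;0 .29 -.012 .785 -.005' 40 && python3 -m handwheel '0 0 0 -.1 0;0 0 0 -.3 0;0 0 0 -.6 0;0 0 0 -.91 0;0 0 0 -.91 0;0 0 0 -.91 0;0 0 0 -.91 0' ; python3 plan.py ".41 .33 .36 .845;.4752 .3805 .36 .845"
```

```text
t: 37.05
tool_pos: [0.3544, 0.2843, 0.1376]
tool_rot: [3.141, -0.004, 0.465]
contact_force: [-0.2, -3.4, 11.8]
width: 0.0346
finger_force: 38.8
t: 37.63
tool_pos: [0.3537, 0.2842, 0.3709]
tool_rot: [-3.141, -0.011, 0.465]
contact_force: [0.5, 0.1, -2.2]
width: 0.0345
finger_force: 41.5
leg .41 .33 .36 .845 -> [ 0.283 -0.063  0.044] turn -0.121 rows 3.0 
leg .4752 .3805 .36 .845 -> [0.324 0.061 0.   ] turn -0.0 rows 2.0
```

```bash
python3 -m handwheel '0 .15 -.03 .02 -.06;0 .283 -.063 .04 -.121;0 .283 -.063 .04 -.121;0 .283 -.063 .04 -.121;0 .283 -.063 .04 -.121;0 .283 -.063 .04 -.121;0 .283 -.063 .04 -.121' && python3 -m handwheel '0 .1 .02 0 0;0 .2 .04 0 0;0 .28 .055 0 0;0 .324 .061 0 0;0 .324 .061 0 0;0 .324 .061 0 0;0 .324 .061 0 0;0 .324 .061 0 0' && python3 -m handwheel '0 0 0 .1 0;0 0 0 .2 0;0 0 0 .3 0;0 0 0 .4 0;0 0 0 .5 0;0 0 0 .6 0;0 0 0 .7 0;0 0 0 .745 0;0 0 0 .745 0;0 0 0 .745 0'; python3 plan.py ".4752 .3805 .1645 .845"
```

```text
t: 38.22
tool_pos: [0.4089, 0.3294, 0.3534]
tool_rot: [3.141, -0.001, 0.842]
contact_force: [0.2, 0.3, -4.0]
width: 0.0342
finger_force: 41.3
t: 38.88
tool_pos: [0.4739, 0.3798, 0.3531]
tool_rot: [3.141, -0.001, 0.845]
contact_force: [-0.2, -0.3, -2.7]
width: 0.0344
finger_force: 41.3
t: 39.72
tool_pos: [0.4742, 0.38, 0.1666]
tool_rot: [3.141, -0.0, 0.845]
contact_force: [0.4, -0.7, -2.7]
width: 0.0346
finger_force: 50.9
leg .4752 .3805 .1645 .845 -> [0.004 0.001 0.008] turn 0.0 rows 0.1
```

```bash
python3 -m handwheel '0 0 0 .009 0;0 0 0 .009 0;0 0 0 .009 0;.6 0 0 .009 0;.6 0 0 .009 0;.6 0 0 .009 0;.6 0 0 .009 0;.6 0 0 -.1 0;.6 0 0 -.3 0;.6 0 0 -.6 0;.6 0 0 -.7 0;.6 0 0 -.7 0;.6 0 0 -.7 0' && python3 -m handwheel '.6 -.5 .5 0 0;.6 -.5 .5 0 0;.6 -.5 .5 0 0;.6 -.5 .5 0 0;.6 -.5 .5 0 0;.6 -.5 .5 0 0;.6 -.5 .5 0 0;.6 -.5 .5 0 0'
python3 - <<'E'
from h import *
np.set_printoptions(precision=3,suppress=True)
for n in("side","top"):
    im,d,K,T=shot(n);P=cloud(d,K,T);x,y,z=[P[...,i] for i in range(3)]
    cv2.imwrite(f"pics/{n}9.png",im)
    if n=="top":
        m=(z>.183)&(z<.197)&(y<-.2)&(x>.35)&(x<.7)&(y>-.45);q=P[m][:,:2]
        f=cv2.fitLine(q.astype(np.float32),cv2.DIST_HUBER,0,.01,.01).ravel();print("door",m.sum(),f,np.arctan2(f[1],f[0]))
        m=(z>.212)&(z<.232)&(x>.38)&(x<.9)&(y<-.2)&(y>-.65);print(cv2.boxPoints(cv2.minAreaRect((P[m][:,:2]*1000).astype(np.float32))))
    t=np.array([.748,-.6636]);N=np.array([.6636,.748]);w=P[...,:2]-[.5762,.2909]
    for k in(-.135,-.045,.045,.135):
        m=(abs(w@t-k)<.022)&(abs(w@N)<.022)&(z>.165)&(z<.185);print(n,"crown",k,m.sum(),P[m].mean(0),"across",(w@N)[m].mean())
E
```

```text
t: 40.8
tool_pos: [0.4752, 0.3807, 0.3474]
tool_rot: [3.139, -0.008, 0.845]
contact_force: [0.5, 0.1, -0.1]
width: 0.0516
finger_force: 0.0
t: 41.47
tool_pos: [0.4851, 0.2045, 0.3409]
tool_rot: [-3.141, 0.0, 0.846]
contact_force: [0.1, 0.2, 0.7]
width: 0.0512
finger_force: 0.0
side crown -0.135 147 [0.476 0.375 0.172] across -0.0036526433315050228
side crown -0.045 161 [0.544 0.315 0.172] across -0.0032941265553844833
side crown 0.045 170 [0.611 0.255 0.172] across -0.0038396846309030927
side crown 0.135 177 [0.678 0.195 0.172] across -0.004038268640961523
door 575 [ 0.901  0.434  0.517 -0.335] 0.4492823
[[ 405.188 -395.81 ]
 [ 501.909 -598.168]
 [ 736.901 -485.848]
 [ 640.18  -283.49 ]]
top crown -0.135 208 [0.472 0.381 0.174] across -0.0015059684101570575
top crown -0.045 51 [0.53  0.313 0.172] across -0.014312220864121374
top crown 0.045 0 [nan nan nan] across nan
top crown 0.135 0 [nan nan nan] across nan<stdin>:12: RuntimeWarning: Mean of empty slice.
  ret = um.true_divide(
  ret = ret.dtype.type(ret / rcount)
```

View pics/side9.png

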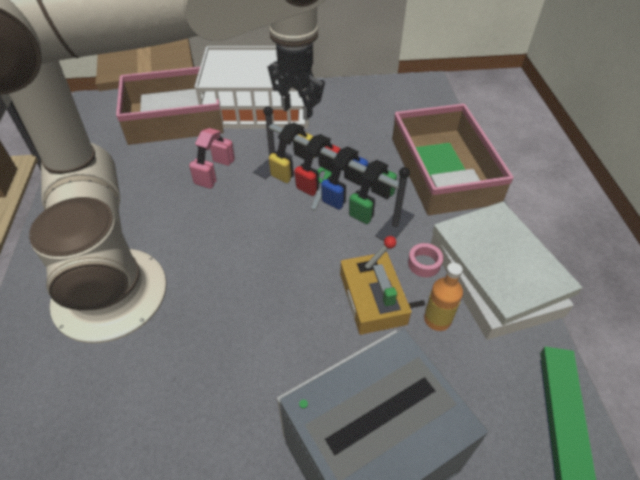

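View pics/top9.png

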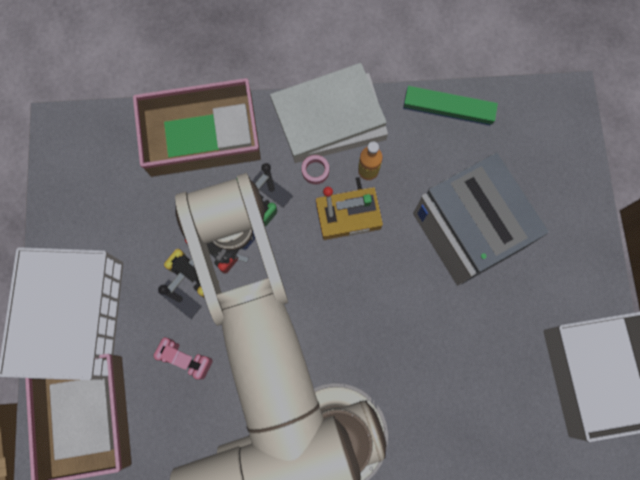

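All four muffs hang on the bar: yellow, red, blue and green, from (281,150) to (375,190) in the side view. The door is flush with the cabinet front, 0.449 against 0.446 rad. The lever is over and the catch is drawn back. I'm handing in.

```bash
python3 -c "
from bench import *
print(hand_in())"
```

```text
the job is handed in; nothing more can be done
None
```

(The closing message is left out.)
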